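# Cover the dish and hold the tilt stand on its mark

## Task

Gently set the loose knobbed cover on the dish of the tilt stand while the tray is still level, so that it sits fully seated and level on the rim, and let go of it. Then rock the tray by its bar handle, handle end down, until the freely swinging pointer settles on the sliding mark tab, and finish holding the tray still there, pointer at rest on the mark and cover seated: do not let go. Leave the tip box, the jar and the pipette where they are.

Things in the scene. Friction and masses are not known exactly. Their poses are not given: they have to be found in the camera images.
- stand: Fixed tilt stand: grey base plate 170 x 260 x 12 mm with a grey stud block whose rounded steel ridge carries a rocking tray. Origin: centre of the base's underside, on the bench. z up; x across the tray towards the gauge side (roughly away from the robot); y along the tray from its handle end to its dish end.
- pivot (a point): Rocking axis of the tray: point on the axis over the stand's centre, 165 mm above the bench; the axis runs along the stand's x.
- handle_mid (a point): Middle of the tray's handle: a round steel bar 14 mm thick, 110 mm long, along the tray's x, held by two arms off its -y end, 63 mm clear between bar and tray edge. In the tray's frame it lies 190 mm to -y and 16 mm up: 181 mm above the bench when level, going down in an arc about the pivot as the tray tips.
- dish_rim (a point): Centre of the mouth of the white ceramic dish fixed on the tray, at rim height (215 mm above the bench when level; 55 mm to +y and 50 mm up from the pivot in the tray's frame). Dish: 42 mm high, mouth 82 mm inside and 90 mm outside diameter. z of this point is the tray's up.
- cover: Loose white ceramic cover, about 0.13 kg, upright on the bench. Origin at its underside, z up: a plug 10 mm deep, 76 mm diameter tapering to 66 at the bottom, goes inside the dish's mouth; a disc 98 mm across from 10 to 15 mm up lies on the rim; a round knob 22 mm in diameter from 15 to 43 mm up is the grip.
- cover_seat (a point): Point on the cover's axis at the underside of its disc, 10 mm above its origin: it coincides with dish_rim when the cover is seated.
- pointer (a joint): Swing of the gauge's hanging pointer, rad, measured from the tray's downward direction, positive towards the handle end. It is a free pendulum pivoted at the tray's +x side, 115 mm long, swinging at about 1.8 Hz and dying out in about 2 s; settled, it hangs plumb and reads the same as the tray's tilt.
- pointer_tip (a point): Lower tip of the pointer, 115 mm from the gauge's pivot, which lies on the rocking axis 76 mm to the +x side of the stand's centre.
- mark (a joint): Where the mark tab is clamped on the white scale under the tray, rad in the same sense as joint pointer (0.14 to 0.30). It rides on the tray and cannot be shifted. The pointer is on the mark when both joints read the same.
- mark_mid (a point): Middle of the small brass tab, 12 mm wide, clamped on the white scale, at the pointer tip's radius (115 mm).
- tip_box: Bystander: blue pipette tip box with yellow tips, 118 x 84 x 70 mm, origin under its centre.
- jar: Bystander: amber jar, 60 mm diameter, 85 mm high, origin under its centre.
- pipette: Bystander: pipette lying on the bench, 230 mm long along its y, 24 mm high, origin on its underside.
- tray: Aluminium tray (130 x 250 x 8 mm, top 173 mm above the bench), a see-saw on the ridge; origin on the rocking axis (= pivot), axes those of the stand when level. Tilts 0 to 0.42 rad about x, handle end (-y) down. Heavier at the dish end, it rests level on a rubber post there and falls back if let go; tipping takes about 2 to 4 N down at the handle.
Not all that is in view belongs to the job. Several things have the shape of the cover; the one meant has the colours described above.

How it is judged (in metres and radians):
On the way:
1. the cover sits seated and level on the dish, let go of, the tray still level (distance between cover_seat and dish_rim below 0.006 m and z of cover_seat in the frame of dish_rim below 0.0025 m and angle between cover's own z axis and vertical below 0.06 rad and angle between tray's own z axis and vertical below 0.04 rad and contact force between the fingers and cover below 0.1 N), for 0.3 s.
At the end, for the whole second after the job is handed in: Fingers on the tray or its handle (over 0.8 N) hold the tray still (0.05 rad/s); the free, plumb pointer (0.05 rad, 0.25 rad/s) has its tip within 6 mm of the mark tab's middle; the cover, untouched, is seated on the dish: centre within 6 mm, disc 2.5 mm, flush 0.06 rad (angular speed of tray below 0.05 rad/s and distance between pointer_tip and mark_mid below 0.006 m and angle between pointer_tip's own z axis and vertical below 0.05 rad and velocity of joint pointer between -0.25 and 0.25 rad/s and contact force between the fingers and tray above 0.8 N and distance between cover_seat and dish_rim below 0.006 m and z of cover_seat in the frame of dish_rim below 0.0025 m and angle between the z axis of cover and the z axis of dish_rim, either way round below 0.06 rad and contact force between each of the arm, the fingers and cover below 0.1 N); the arm keeps its last pose, push and grip.
It fails at once if the cover is dropped or banged onto the dish or stand (over 40 N) (contact force between cover and stand above 40 N).
It fails at once if the tip box is moved (distance of tip_box from where it was at the start of the episode above 0.03 m).
It fails at once if the jar is moved (distance of jar from where it was at the start of the episode above 0.03 m).
It fails at once if the pipette is moved (distance of pipette from where it was at the start of the episode above 0.03 m).
It also fails if it takes over 58 s, if anything falls off the work surface, if the arm or the gripper's body presses on something with over 40 N, if the wrist force passes 120 N, or if a joint passes its speed limit or range.

## Robot

A 6-joint arm with a two-finger parallel gripper is mounted at the origin on the work surface. World frame = base frame: x ahead of the robot, y to its left, z up, the work surface at z = 0. Lengths are in mm, angles in rad, forces in N, time in s.
With the tool pointing down it reaches from about 350 to 975 mm from the base axis. Payload 7.1 kg.
Tool frame: the origin (TCP) lies at the very end of the fingers, on their centre line; the grasp point (between the pads) lies ctrl.hold_point_z behind it (ctrl.hold_point_z is the distance from the TCP to the grasp point, in mm); z points along the fingers, y is the line along which they close (so a half turn about z gives the same grasp; the last joint's range is limited). The gripper opens to 88 mm and grips with 3 to 60 N. Pads are 20 mm wide; open, the fingers measure 115 mm over their backs; the gripper's body (75 mm by 178 mm) begins 61 mm behind the grasp point.
Start: joints at [-1.179, 0.423, 1.63, -0, 1.089, -0.019], TCP at [249.605, -572.977, 222.675] pointing down, gripper open.
Joint ranges: [-3, 3], [-0.9, 2.11], [0.09, 2.58], [-1.31, 4.45], [0.11, 2.69], [-2.54, 2.54]. Speed limits (rad/s): [2.39, 2.39, 3.01, 3.14, 3.14, 3.14].

## Interface

Orientations are given as a rotation vector (axis times angle).
In Python, from workcell import ctrl gives the robot as it stands. The module is installed in compiled form; this text tells all that it offers.
- The arm moves only by the shell command python3 -m creep 'ROWS'. ROWS is JSON, a list of rows, each an object with "translation": the shift along the tool's x, y, z in mm, a list of three; "angular": the turn, a rotation vector about the tool's x, y, z in rad, a list of three; "jaw": the opening, from 0 (shut) to 1 (fully open). A call has exactly 8 rows; each row is the pose to reach, as a shift and turn from the pose commanded when the call began, along the tool's axes at that moment; what a row does not reach only later rows make up. A row lasts 1/8 s, in which the tool goes at most 62.5 mm and 10.7 degrees, less where a joint would pass 70% of its speed; a pose out of reach is approached as far as the arm can. A call with a gripper value outside its range is refused whole. The fingers move at their own pace and stop on an object; the grip force is fixed at half the most. Time passes only in rows, so rows that repeat a pose let the fingers close, or fill a call up. It gives the time, the measured TCP pose, the force, the opening and the grip force at its end, in the units of the state.
- ctrl.get_obs(): the state, without advancing time (a new reading comes with each control period).
- ctrl.get_image(name): name is "side" or "top" or "wrist"; returns the picture (400x640x3 uint8, red, green, blue); there is no depth.
- ctrl.camera_info(name): a dict with "camera_matrix" (3x3 intrinsics, pixels), "world_from_camera" (4x4, takes a point from camera to world coordinates). Camera axes: x right, y up, looking along -z (the intrinsics and any distortion apply to the point x, -y, -z); pixel columns grow to the right and rows downward; lengths in mm; the calibration is good to about 2 mm. The wrist camera is an equidistant fisheye: a pixel r from the principal point sees the ray r / f radians off the axis. A picture is of the moment at which its call begins: read the wrist's pose just before it. camera_info takes no time and is no camera call; for the wrist camera it gives the pose at the moment of the call.
- ctrl.close_job(): hands the job in; it is judged then, once.
Trained networks look in the newest picture that a camera, given by its name, has taken for a name from the list of things; names that differ only in an ending like _2 or _b are one class to them, and where a whole thing is asked for, a point or a joint stands for the part that bears it (a point fixed in the world has none). Each returns a list of dicts, best first, with "score" (0 to 1); they miss things now and then, are a little off and sometimes report something else, mostly with a low value. They report only what shows in the picture. A call takes as long as a camera call. They do not tell look-alikes from the thing itself.
- ctrl.look_for(camera, label): "rect" ([left, top, right, bottom] in pixels, round what is visible of it).
The state is a dict: "t": time; "qpos": joint angles; "qvel": joint speeds; "joint_torque": joint torques, N m; "ee_pos": TCP position; "orientation": TCP orientation; "ft_force": force on the tool from outside, world axes, zero at the start; "moment": the same for the moment, N m; "width": finger opening in mm; "grasp_force": force on a finger pad.
Only numpy, scipy, OpenCV 4.12 (cv2) and the standard library are available. Lean on these libraries where they do the work, as an engineer would, in place of code of your own. Each camera call takes 0.05 s, during which the arm holds its last target. There are 200 camera calls.

## Working session

There is one attempt and no reset: what is moved stays moved. The work goes in short steps, Python scripts to look and compute and a shell command to move; the robot and the scene stay as the last step left them, time stands still between calls to the robot, and variables do not carry over. Pictures are saved under pics/ and viewed, at most 10 in all, crops included, and the job is handed in when it is done.

```bash
mkdir -p pics; cat > h.py <<'E'
import numpy as np, cv2
from workcell import ctrl
from scipy.spatial.transform import Rotation as R
def snap(c,n,crop=None,s=1):
    im=ctrl.get_image(c)[:,:,::-1]
    if crop: a,b,x,y=crop; im=im[b:y,a:x]
    cv2.imwrite(f'pics/{n}.png',cv2.resize(im,None,fx=s,fy=s,interpolation=cv2.INTER_CUBIC)); 
def ray(c,u,v,info=None):
    i=info or ctrl.camera_info(c); K=np.array(i["camera_matrix"]); T=np.array(i["world_from_camera"])
    a=(u-K[0,2])/K[0,0]; b=(v-K[1,2])/K[1,1]
    if c=="wrist":
        r=np.hypot(a,b); k=np.sin(r)/r if r>1e-9 else 1; d=np.array([a*k,-b*k,-np.cos(r)])
    else: d=np.array([a,-b,-1.])
    return T[:3,3],T[:3,:3]@d
def at_z(c,u,v,z,info=None):
    o,d=ray(c,u,v,info); return o+d*(z-o[2])/d[2]
def proj(c,p,info=None):
    i=info or ctrl.camera_info(c); K=np.array(i["camera_matrix"]); T=np.array(i["world_from_camera"])
    q=T[:3,:3].T@(np.array(p)-T[:3,3]); x,y,z=q[0],-q[1],-q[2]
    if c=="wrist":
        r=np.hypot(x,y); th=np.arctan2(r,z); k=th/r if r>1e-9 else 0; a,b=x*k,y*k
    else: a,b=x/z,y/z
    return np.array([K[0,0]*a+K[0,2],K[1,1]*b+K[1,2]])
E
python3 - <<'E'
from h import *
snap('top','top1'); 
for n in ['cover','dish_rim','handle_mid','mark_mid','pointer_tip','stand','tip_box','jar','pipette']: print(n,[(np.round(d['rect']).tolist(),round(d['score'],2)) for d in ctrl.look_for('top',n)][:4])
snap('side','side1')
for n in ['cover','dish_rim','handle_mid','mark_mid','pointer_tip']: print(n,[(np.round(d['rect']).tolist(),round(d['score'],2)) for d in ctrl.look_for('side',n)][:4])
for c in ['top','side','wrist']: i=ctrl.camera_info(c);print(c,np.round(i['camera_matrix'],1).tolist(),np.round(i['world_from_camera'],3).tolist())
print(ctrl.hold_point_z, ctrl.get_obs())
E
```

```text
cover [([192.0, 264.0, 226.0, 299.0], 0.75), ([289.0, 145.0, 426.0, 237.0], 0.64), ([162.0, 218.0, 199.0, 250.0], 0.58)]
dish_rim [([290.0, 144.0, 420.0, 228.0], 0.63)]
handle_mid [([288.0, 145.0, 428.0, 228.0], 0.69)]
mark_mid []
pointer_tip []
stand [([198.0, 122.0, 234.0, 170.0], 0.74), ([289.0, 145.0, 426.0, 237.0], 0.61)]
tip_box [([199.0, 120.0, 234.0, 168.0], 0.8)]
jar [([456.0, 225.0, 493.0, 248.0], 0.9), ([290.0, 119.0, 370.0, 133.0], 0.49)]
pipette [([290.0, 122.0, 372.0, 134.0], 0.81), ([458.0, 226.0, 492.0, 249.0], 0.38)]
cover [([287.0, 290.0, 318.0, 324.0], 0.93), ([321.0, 332.0, 356.0, 363.0], 0.66), ([261.0, 330.0, 294.0, 369.0], 0.61)]
dish_rim [([302.0, 150.0, 350.0, 224.0], 0.72), ([190.0, 264.0, 240.0, 303.0], 0.31)]
handle_mid [([300.0, 147.0, 353.0, 223.0], 0.65)]
mark_mid []
pointer_tip []
top [[367.8, 0.0, 318.4], [0.0, 367.8, 200.6], [0.0, 0.0, 1.0]] [[-0.011, 0.99, -0.143, 387.033], [-1.0, -0.014, -0.025, -16.553], [-0.027, 0.143, 0.989, 1110.455], [0.0, 0.0, 0.0, 1.0]]
side [[403.9, 0.0, 326.5], [0.0, 403.9, 198.8], [0.0, 0.0, 1.0]] [[-0.891, 0.313, -0.33, 
[... 303 characters left out ...]
3 {'t': 0.8, 'qpos': array([-1.17899314e+00,  4.23081209e-01,  1.62990726e+00,  3.23921557e-06,
        1.08857505e+00, -1.90011670e-02]), 'qvel': array([-6.78610532e-04,  5.51158468e-04, -3.57087287e-04,  5.81868707e-05,
        3.99234010e-04,  1.22433427e-03]), 'joint_torque': array([ 3.55996644e-04, -5.44514573e+01, -2.74030924e+01,  6.44634361e-02,
        1.67903665e-02, -2.57219619e-05]), 'ee_pos': array([ 249.61126937, -572.9792973 ,  222.68394627]), 'orientation': array([3.07552632e+00, 6.40754016e-01, 1.29105318e-05]), 'ft_force': array([-0.95406069, -0.0450088 , -0.16631082]), 'moment': array([-0.04313132, -0.011912  ,  0.04606724]), 'grasp_force': 0.0, 'width': 87.80626944970902}
```

View pics/top1.png

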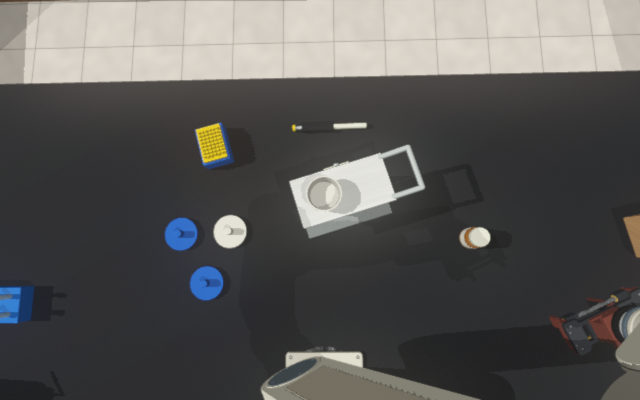

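View pics/side1.png

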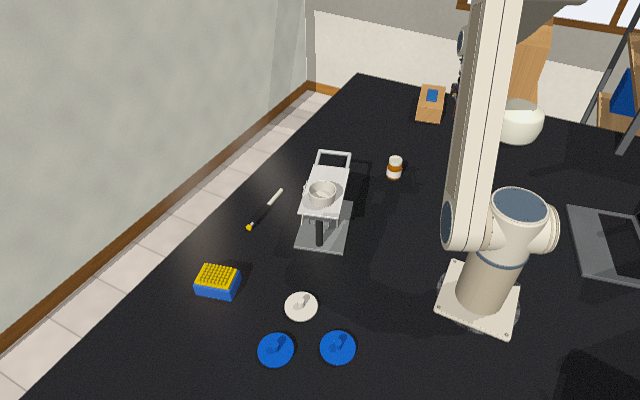

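The top view shows three cover-shaped things: white at (230,232), blue at (181,234) and blue at (207,283). The white one fits "white ceramic". The dish is at about (323,194) and the bar runs (412,147)–(424,188). The side view shows the white cover at (301,306). I'll confirm in a crop and measure.

```bash
python3 - <<'E'
from h import *
im=ctrl.get_image('top'); s=ctrl.get_image('side')
cv2.imwrite('pics/crop1.png',np.hstack([cv2.resize(im[130:300,150:440],None,fx=2,fy=2)[:,:,::-1][:340],]))
def blob(im,x0,y0,x1,y1):
    m=(im[y0:y1,x0:x1].min(2)>110).astype(np.uint8)
    c=max(cv2.findContours(m,0,1)[0],key=cv2.contourArea); e=cv2.fitEllipse(cv2.convexHull(c))
    return e[0][0]+x0,e[0][1]+y0,e[1]
for c,i,b in (('top',im,(205,210,255,255)),('side',s,(275,280,325,330))):
    u,v,ax=blob(i,*b); print(c,u,v,ax,at_z(c,u,v,14))
for u,v in ((323.5,194),): print('dish',at_z('top',u,v,215))
print('dish side',at_z('side',322,187,215), at_z('side',321,189,215))
a=at_z('top',410.5,148,185);b=at_z('top',422,188,185);print('bar',a,b)
print('bar side',at_z('side',318,152,185),at_z('side',350,153,185))
E
```

```text
top 229.45333671569824 231.1240463256836 (32.736045837402344, 33.753562927246094) [456.94468561 278.59050592  14.        ]
side 300.5369243621826 306.02517318725586 (30.02721405029297, 33.51498794555664) [455.50736464 280.11894709  14.        ]
dish [532.72316361  -6.79785921 215.        ]
dish side [538.59922524 -14.44349987 215.        ] [536.94666122  -4.51692419 215.        ]
bar [ 654.41490518 -232.30554623  185.        ] [ 549.29675596 -256.45633821  185.        ]
bar side [ 656.67943038 -210.10775666  185.        ] [ 552.00223952 -258.34532196  185.        ]
```

View pics/crop1.png

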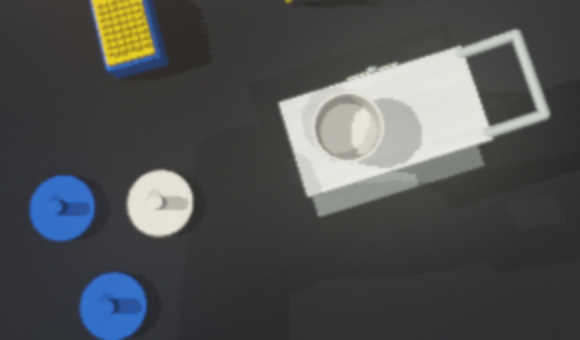

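The crop confirms it: the cover at (160,203) in the crop is white with a knob, and the other two are blue. I'm moving over it.

```bash
python3 -m creep '[{"translation":[36,-48,-20],"angular":[0,0,0],"jaw":0.6},{"translation":[72,-95,-40],"angular":[0,0,0],"jaw":0.6},{"translation":[108,-142,-60],"angular":[0,0,0],"jaw":0.6},{"translation":[144,-190,-60],"angular":[0,0,0],"jaw":0.6},{"translation":[180,-238,-60],"angular":[0,0,0],"jaw":0.6},{"translation":[216,-285,-60],"angular":[0,0,0],"jaw":0.6},{"translation":[252,-332,-60],"angular":[0,0,0],"jaw":0.6},{"translation":[288,-380,-60],"angular":[0,0,0],"jaw":0.6}]' && python3 -m creep '[{"translation":[35,-46,0],"angular":[0,0,0],"jaw":0.6},{"translation":[70,-92,0],"angular":[0,0,0],"jaw":0.6},{"translation":[105,-138,20],"angular":[0,0,0],"jaw":0.6},{"translation":[140,-184,50],"angular":[0,0,0],"jaw":0.6},{"translation":[175,-230,80],"angular":[0,0,0],"jaw":0.6},{"translation":[210,-276,120],"angular":[0,0,0],"jaw":0.6},{"translation":[242,-319,150],"angular":[0,0,0],"jaw":0.6},{"translation":[242,-319,150],"angular":[0,0,0],"jaw":0.6}]'
python3 - <<'E'
from h import *
o=ctrl.get_obs(); print(o['ee_pos'],o['orientation'],o['t'],o['width'])
info=ctrl.camera_info('wrist'); snap('wrist','w1')
print(ctrl.look_for('wrist','cover'))
print('expected disc',proj('wrist',[456.5,279,14],info),'knob top',proj('wrist',[456.5,279,43],info))
E
```

```text
t: 1.9
ee_pos: [362.2, -107.9, 283.1]
orientation: [3.075, 0.64, 0.002]
ft_force: [0.7, -0.3, -0.1]
width: 52.8
grasp_force: 0.0
t: 2.9
ee_pos: [455.9, 281.7, 130.5]
orientation: [3.074, 0.645, -0.004]
ft_force: [0.0, -0.5, -0.8]
width: 52.7
grasp_force: 0.0
[455.85519373 281.65203264 130.5494196 ] [ 3.07393585  0.64520983 -0.00378439] 2.9 52.74730573172907
[{'rect': [141.5, 87.0, 231.6, 185.4], 'score': 0.9}, {'rect': [178.3, 245.9, 240.9, 277.0], 'score': 0.65}, {'rect': [273.1, 139.7, 379.0, 238.0], 'score': 0.64}]
expected disc [323.87013509 189.58412091] knob top [324.18150526 199.22843721]
```

View pics/w1.png

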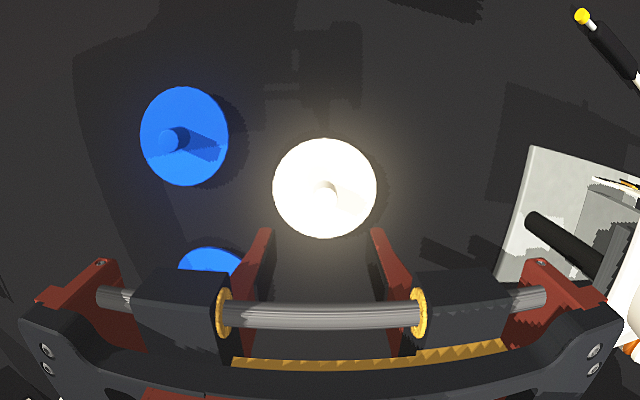

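The white disc centre is at about (324.5,188), against an expected (323.9,189.6). The estimate holds to about 1 mm, so I'm descending and gripping.

```bash
python3 -m creep '[{"translation":[0,0,40],"angular":[0,0,0],"jaw":0.6},{"translation":[0,0,80],"angular":[0,0,0],"jaw":0.6},{"translation":[0,0,100],"angular":[0,0,0],"jaw":0.6},{"translation":[0,0,112],"angular":[0,0,0],"jaw":0.6},{"translation":[0,0,112],"angular":[0,0,0],"jaw":0.6},{"translation":[0,0,112],"angular":[0,0,0],"jaw":0.1},{"translation":[0,0,112],"angular":[0,0,0],"jaw":0.1},{"translation":[0,0,112],"angular":[0,0,0],"jaw":0.1}]' && python3 -m creep '[{"translation":[0,0,0],"angular":[0,0,0],"jaw":0.1},{"translation":[0,0,0],"angular":[0,0,0],"jaw":0.1},{"translation":[0,0,-20],"angular":[0,0,0],"jaw":0.1},{"translation":[0,0,-60],"angular":[0,0,0],"jaw":0.1},{"translation":[0,0,-120],"angular":[0,0,0],"jaw":0.1},{"translation":[0,0,-180],"angular":[0,0,0],"jaw":0.1},{"translation":[0,0,-240],"angular":[0,0,0],"jaw":0.1},{"translation":[0,0,-240],"angular":[0,0,0],"jaw":0.1}]'
```

```text
t: 4.0
ee_pos: [456.7, 279.7, 21.3]
orientation: [-3.075, -0.641, -0.002]
ft_force: [0.2, 0.4, -0.8]
width: 26.0
grasp_force: 0.0
t: 5.0
ee_pos: [458.7, 281.0, 265.5]
orientation: [-3.072, -0.64, -0.014]
ft_force: [0.2, -0.1, -1.6]
width: 21.4
grasp_force: 30.0
```

```bash
python3 -m creep '[{"translation":[-22,48,0],"angular":[0,0,0],"jaw":0.1},{"translation":[-44,98,0],"angular":[0,0,0],"jaw":0.1},{"translation":[-66,147,0],"angular":[0,0,0],"jaw":0.1},{"translation":[-88,196,0],"angular":[0,0,0],"jaw":0.1},{"translation":[-110,245,0],"angular":[0,0,0],"jaw":0.1},{"translation":[-132,294,0],"angular":[0,0,0],"jaw":0.1},{"translation":[-132,294,0],"angular":[0,0,0],"jaw":0.1},{"translation":[-132,294,0],"angular":[0,0,0],"jaw":0.1}]'
python3 - <<'E'
from h import *
o=ctrl.get_obs(); print(o['ee_pos'],o['orientation'])
info=ctrl.camera_info('wrist'); print(np.round(info['world_from_camera'],4).tolist()); snap('wrist','w2')
for n in ['dish_rim','handle_mid','mark_mid','pointer_tip']: print(n,ctrl.look_for('wrist',n))
print('expected rim',proj('wrist',[534,-7,215],info))
E
```

```text
t: 6.0
ee_pos: [452.0, -42.5, 259.5]
orientation: [-3.075, -0.639, 0.003]
ft_force: [-0.5, 0.7, -1.5]
width: 21.3
grasp_force: 30.0
[451.98360601 -42.49274279 259.49611759] [-3.07476921 -0.63897715  0.00320995]
[[0.3975, 0.8764, 0.2718, 526.639], [-0.9176, 0.3805, 0.115, -10.3461], [-0.0026, -0.2951, 0.9555, 421.5675], [0.0, 0.0, 0.0, 1.0]]
dish_rim [{'rect': [228.7, 10.1, 582.1, 199.8], 'score': 0.82}, {'rect': [227.2, 9.3, 582.6, 199.4], 'score': 0.61}]
handle_mid [{'rect': [225.3, 12.3, 578.5, 204.5], 'score': 0.68}]
mark_mid []
pointer_tip [{'rect': [391.3, 6.1, 405.2, 15.0], 'score': 0.59}]
expected rim [321.21605654  89.15404191]
```

View pics/w2.png

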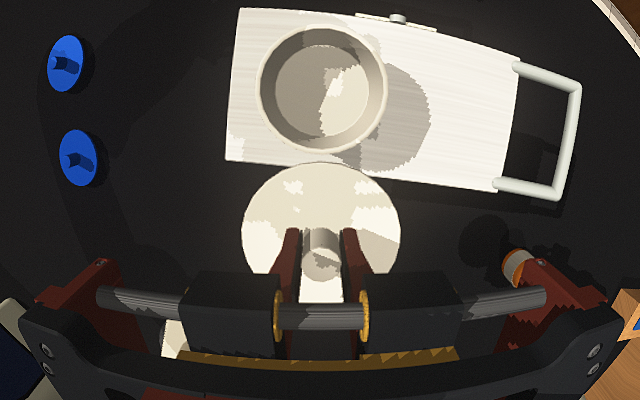

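Wrist view: the rim's outer edge spans x 256–388 and y 22–154. The held cover disc spans x 242–401 with its top at y 162. The bar's centre line runs (574,86)–(555,193). I'm fitting these.

```bash
python3 - <<'E'
from h import *
from scipy.optimize import least_squares
info=ctrl.camera_info('wrist'); t=np.linspace(0,2*np.pi,180)
def bb(c,r,z):
    P=np.array([proj('wrist',[c[0]+r*np.cos(a),c[1]+r*np.sin(a),z],info) for a in t]); return np.r_[P.min(0),P.max(0)]
s=least_squares(lambda c:bb(c,45,215)-[256,22,388,154],[534,-7]); print('dish',s.x,s.fun)
tcp=ctrl.get_obs()['ee_pos']; 
s2=least_squares(lambda c:(bb(c,49,tcp[2]-5.5)-[242,162,401,0])[:3],tcp[:2]); print('disc',s2.x,s2.fun,'tcp',tcp)
a=at_z('wrist',574,86,181,info);b=at_z('wrist',555,193,181,info);m=(a+b)/2;print(a,b,m,np.linalg.norm(a-b))
y=s.x-m[:2];print('yaw from dish-bar',np.arctan2(-y[0],y[1]),np.linalg.norm(y),'yaw bar',np.arctan2(*(a-b)[[1,0]]))
Rt=R.from_rotvec([3.075,.6405,0]).as_matrix()
d=np.r_[s.x,215]-np.r_[tcp[:2],215]; print('tool delta dish',Rt.T@d)
E
```

```text
dish [536.07046404  -5.93711406] [-1.33487783  0.06012014  1.338788   -0.01719443]
disc [451.85388501 -42.34676756] [-0.68758111  0.12112236  0.68741859] tcp [452.7061998  -41.64750283 260.44131387]
[ 660.61537721 -222.50059556  181.        ] [ 555.23769021 -256.31374342  181.        ] [ 607.92653371 -239.40716949  181.        ] 110.66971530940945
yaw from dish-bar 0.2985737792483635 244.27763207530174 yaw bar 0.31049717585600267
tool delta dish [ 9.06892315e+01  5.43684078e-01 -1.06895260e-02]
```

```bash
python3 -m creep '[{"translation":[25,0,0],"angular":[0,0,0],"jaw":0.1},{"translation":[55,0,0],"angular":[0,0,0],"jaw":0.1},{"translation":[80,0.4,0],"angular":[0,0,0],"jaw":0.1},{"translation":[91.5,0.4,0],"angular":[0,0,0],"jaw":0.1},{"translation":[91.5,0.4,8],"angular":[0,0,0],"jaw":0.1},{"translation":[91.5,0.4,16],"angular":[0,0,0],"jaw":0.1},{"translation":[91.5,0.4,20],"angular":[0,0,0],"jaw":0.1},{"translation":[91.5,0.4,20],"angular":[0,0,0],"jaw":0.1}]'
python3 -m creep '[{"translation":[0,0,2],"angular":[0,0,0],"jaw":0.1},{"translation":[0,0,4],"angular":[0,0,0],"jaw":0.1},{"translation":[0,0,6],"angular":[0,0,0],"jaw":0.1},{"translation":[0,0,8],"angular":[0,0,0],"jaw":0.1},{"translation":[0,0,9.5],"angular":[0,0,0],"jaw":0.1},{"translation":[0,0,11],"angular":[0,0,0],"jaw":0.1},{"translation":[0,0,11],"angular":[0,0,0],"jaw":0.1},{"translation":[0,0,11],"angular":[0,0,0],"jaw":0.1}]'
python3 - <<'E'
from h import *
snap('wrist','w3'); o=ctrl.get_obs(); print(o['ee_pos'],o['ft_force'],o['orientation'])
E
```

```text
t: 7.25
ee_pos: [536.2, -6.8, 240.3]
orientation: [-3.076, -0.64, 0.001]
ft_force: [-0.2, -0.7, -0.5]
width: 21.8
grasp_force: 30.0
t: 8.25
ee_pos: [536.9, -6.6, 229.7]
orientation: [3.076, 0.641, 0.0]
ft_force: [0.0, 0.0, -1.1]
width: 21.5
grasp_force: 30.0
[536.86745036  -6.57107528 229.72879907] [-0.06928735  0.74038917 -1.3845111 ] [3.07553884e+00 6.40726581e-01 1.16773995e-04]
```

View pics/w3.png

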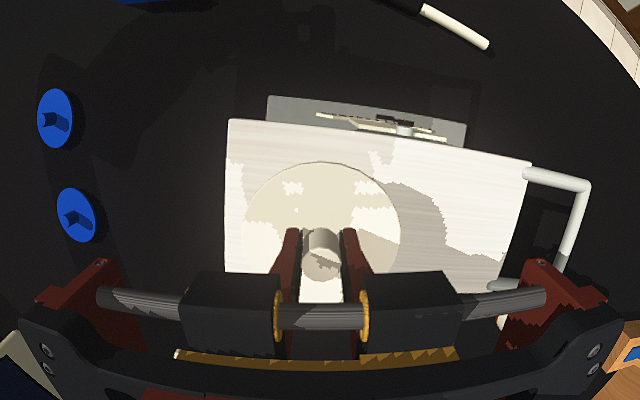

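The cover is over the dish with its plug entering the mouth and no contact force yet. I'm easing it down.

```bash
python3 -m creep '[{"translation":[0,0,0.7],"angular":[0,0,0],"jaw":0.1},{"translation":[0,0,1.4],"angular":[0,0,0],"jaw":0.1},{"translation":[0,0,2],"angular":[0,0,0],"jaw":0.1},{"translation":[0,0,2.5],"angular":[0,0,0],"jaw":0.1},{"translation":[0,0,3],"angular":[0,0,0],"jaw":0.1},{"translation":[0,0,3.3],"angular":[0,0,0],"jaw":0.1},{"translation":[0,0,3.3],"angular":[0,0,0],"jaw":0.1},{"translation":[0,0,3.3],"angular":[0,0,0],"jaw":0.1}]'
```

```text
t: 9.3
ee_pos: [536.8, -6.5, 226.6]
orientation: [3.076, 0.641, 0.0]
ft_force: [-0.6, -0.1, 2.1]
width: 21.5
grasp_force: 30.0
```

Force is up from -1.1 to +2.1 N at z = 226.6, which matches seating. I'm releasing the cover and rising slowly.

```bash
python3 -m creep '[{"translation":[0,0,0.3],"angular":[0,0,0],"jaw":0.1},{"translation":[0,0,0.3],"angular":[0,0,0],"jaw":0.5},{"translation":[0,0,0.3],"angular":[0,0,0],"jaw":0.5},{"translation":[0,0,0.3],"angular":[0,0,0],"jaw":0.5},{"translation":[0,0,-10],"angular":[0,0,0],"jaw":0.5},{"translation":[0,0,-30],"angular":[0,0,0],"jaw":0.5},{"translation":[0,0,-60],"angular":[0,0,0],"jaw":0.5},{"translation":[-40,0,-80],"angular":[0,0,0],"jaw":0.5}]'
python3 -m creep '[{"translation":[-30,0,0],"angular":[0,0,0],"jaw":0.5},{"translation":[-50,0,0],"angular":[0,0,0],"jaw":0.5},{"translation":[-50,0,0],"angular":[0,0,0],"jaw":0.5},{"translation":[-50,0,0],"angular":[0,0,0],"jaw":0.5},{"translation":[-50,0,0],"angular":[0,0,0],"jaw":0.5},{"translation":[-50,0,0],"angular":[0,0,0],"jaw":0.5},{"translation":[-50,0,0],"angular":[0,0,0],"jaw":0.5},{"translation":[-50,0,0],"angular":[0,0,0],"jaw":0.5}]'
python3 - <<'E'
from h import *
info=ctrl.camera_info('wrist'); np.save('i4.npy',info['world_from_camera']); snap('wrist','w4'); o=ctrl.get_obs(); print(o['ee_pos'])
for n in ['mark_mid','pointer_tip']: print(n,ctrl.look_for('wrist',n))
print(proj('wrist',[535.4,-6.8,220],info),proj('wrist',[535.4,-6.8,248],info), 'bar',proj('wrist',[607.3,-240.2,188],info))
yaw=.3; X=np.array([np.cos(yaw),np.sin(yaw),0]); Y=np.array([-np.sin(yaw),np.cos(yaw),0]); piv=np.array([535.4,-6.8,0])-55*Y; piv[2]=165
for m in (0,.14,.2,.26,.3): print('mark',m,proj('wrist',piv+76*X+115*(-Y*np.sin(m)*1-np.array([0,0,1])*np.cos(m)),info))
E
```

```text
t: 10.3
ee_pos: [501.9, -22.3, 308.4]
orientation: [3.074, 0.643, 0.005]
ft_force: [-1.3, -1.7, -0.3]
width: 43.6
grasp_force: 0.0
t: 11.3
ee_pos: [454.4, -42.4, 306.3]
orientation: [-3.075, -0.641, 0.0]
ft_force: [0.7, 0.4, 0.1]
width: 43.9
grasp_force: 0.0
[454.34888641 -42.44188749 306.31685016]
mark_mid [{'rect': [379.7, 22.7, 393.1, 29.7], 'score': 0.17}]
pointer_tip [{'rect': [380.3, 23.2, 393.1, 29.9], 'score': 0.49}]
[320.55944708  92.43464091] [320.5051974   91.24988866] bar [542.96075526 135.853609  ]
mark 0 [368.05388423  46.52006511]
mark 0.14 [379.94488857  48.2512343 ]
mark 0.2 [385.05721366  48.9435158 ]
mark 0.26 [390.17028863  49.60478947]
mark 0.3 [393.57637014  50.02788016]
```

View pics/w4.png

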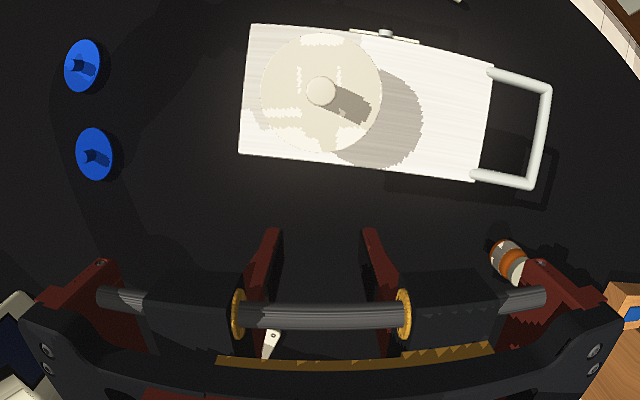

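The cover looks seated: its disc spans (260–382, 35–154), concentric with the dish's position. The gauge is hidden under the tray's far side, so I'm moving to look at it from there, aligning yaw to the stand on the way.

```bash
python3 -m creep '[{"translation":[35,44,0],"angular":[0,0,0.03],"jaw":0.5},{"translation":[70,88,0],"angular":[0,0,0.06],"jaw":0.5},{"translation":[105,132,0],"angular":[0,0,0.09],"jaw":0.5},{"translation":[140,176,0],"angular":[0,0,0.11],"jaw":0.5},{"translation":[175,220,30],"angular":[0,0,0.11],"jaw":0.5},{"translation":[183,227,80],"angular":[0,0,0.11],"jaw":0.5},{"translation":[183,227,107],"angular":[0,0,0.11],"jaw":0.5},{"translation":[183,227,107],"angular":[0,0,0.11],"jaw":0.5}]'
python3 - <<'E'
from h import *
o=ctrl.get_obs(); print(o['ee_pos'],o['orientation']);info=ctrl.camera_info('wrist'); np.save('i5.npy',info['world_from_camera'])
im=ctrl.get_image('wrist'); cv2.imwrite('pics/w5full.png',im[:,:,::-1])
for n in ['mark_mid','pointer_tip']: print(n,ctrl.look_for('wrist',n))
yaw=.3; X=np.array([np.cos(yaw),np.sin(yaw),0]); Y=np.array([-np.sin(yaw),np.cos(yaw),0]); piv=np.array([535.4,-6.8,0])-55*Y; piv[2]=165
for m in (0,.14,.3): print('mark',m,proj('wrist',piv+76*X+115*(-Y*np.sin(m)-np.array([0,0,1])*np.cos(m)),info))
c=proj('wrist',piv+76*X-[0,0,80],info).astype(int); x0=max(0,c[0]-80);y0=max(0,c[1]-60)
print(x0,y0); cv2.imwrite('pics/w5.png',cv2.resize(im[y0:y0+120,x0:x0+160,::-1],None,fx=5,fy=5,interpolation=cv2.INTER_CUBIC))
E
```

```text
t: 12.45
ee_pos: [711.1, -177.2, 196.1]
orientation: [-3.104, -0.47, 0.008]
ft_force: [0.2, -0.8, 0.2]
width: 43.9
grasp_force: 0.0
[ 711.10332713 -177.19863686  196.06581853] [-3.1038518  -0.47012576  0.00834345]
mark_mid [{'rect': [123.5, 213.6, 183.1, 271.0], 'score': 0.71}, {'rect': [199.9, 213.9, 221.1, 226.4], 'score': 0.62}]
pointer_tip [{'rect': [126.7, 215.3, 184.1, 271.1], 'score': 0.61}]
mark 0 [182.38852738 216.40254647]
mark 0.14 [194.41644589 217.06031343]
mark 0.3 [207.63727947 218.70378009]
89 168
```

View pics/w5.png

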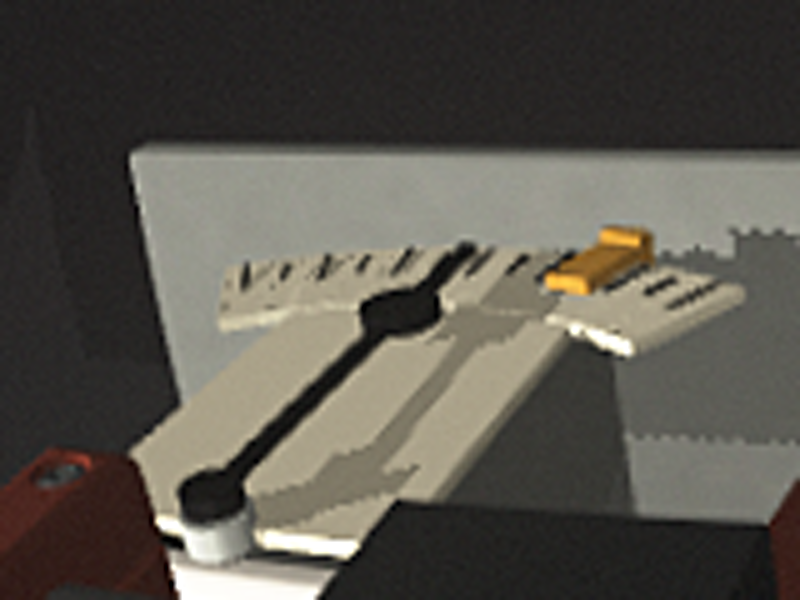

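Crop: the pointer tip is at (468,245), full picture (182.6,217), which matches the prediction for 0 rad. The brass tab is centred at about (600,262), full picture (209,220), so the mark is near 0.30 rad. Next I work out the move to the bar and refine the mark.

```bash
python3 - <<'E'
from h import *
o=ctrl.get_obs(); Rt=R.from_rotvec(o['orientation']).as_matrix(); print(o['ee_pos'],Rt[:,0],Rt[:,1],o['t'])
print('to handle',Rt.T@(np.array([631.7,-233.4,162.3])-o['ee_pos']))
i=ctrl.camera_info('wrist'); i5=dict(i); 
yaw=.3; X=np.array([np.cos(yaw),np.sin(yaw),0]); Y=np.array([-np.sin(yaw),np.cos(yaw),0]); piv=np.array([535.4,-6.8,0])-55*Y; piv[2]=165
for T in (np.load('i5.npy'),i['world_from_camera']):
  i5['world_from_camera']=T
  for x in (70,76):
    for u,v in ((182.6,217),(209,220.4)):
      o_,d=ray('wrist',u,v,i5); p=o_+d*((x-(o_-piv)@X)/(d@X)); q=p-piv; print(x,(u,v),'ang',np.arctan2(-q@Y,-q[2]),'r',np.hypot(q@Y,q[2]))
E
```

```text
[ 713.61304668 -177.70909205  201.31243687] [0.95508    0.29633994 0.00219969] [ 0.2963375  -0.9550823   0.00137201] 12.6
to handle [-94.82276794  28.86196793  38.84358585]
70 (182.6, 217) ang -0.05177994306229312 r 128.2460117868154
70 (209, 220.4) ang 0.25666865639816483 r 123.59679121416629
76 (182.6, 217) ang 0.009758141291312937 r 113.18313320603632
76 (209, 220.4) ang 0.34164784845944285 r 111.49098527059945
70 (182.6, 217) ang -0.06851556327084127 r 132.86991292085546
70 (209, 220.4) ang 0.23793367910117239 r 127.07213530027137
76 (182.6, 217) ang -0.010958892049837698 r 117.32333778972003
76 (209, 220.4) ang 0.3196122172594962 r 114.46418946564174
```

```bash
python3 -m creep '[{"translation":[-35,10,-15],"angular":[0,0,0],"jaw":0.5},{"translation":[-75,22,-15],"angular":[0,0,0],"jaw":0.5},{"translation":[-95,29,-10],"angular":[0,0,0],"jaw":0.5},{"translation":[-95,29,0],"angular":[0,0,0],"jaw":0.5},{"translation":[-95,29,15],"angular":[0,0,0],"jaw":0.5},{"translation":[-95,29,30],"angular":[0,0,0],"jaw":0.5},{"translation":[-95,29,39],"angular":[0,0,0],"jaw":0.5},{"translation":[-95,29,39],"angular":[0,0,0],"jaw":0.5}]'
python3 - <<'E'
from h import *
info=ctrl.camera_info('wrist');print(ctrl.get_obs()['ee_pos']);snap('wrist','w6')
yaw=.3; X=np.array([np.cos(yaw),np.sin(yaw),0]); Y=np.array([-np.sin(yaw),np.cos(yaw),0]); piv=np.array([535.4,-6.8,0])-55*Y; piv[2]=165
for m in (0,.3): print('mark',m,proj('wrist',piv+76*X+115*(-Y*np.sin(m)-np.array([0,0,1])*np.cos(m)),info))
E
```

```text
t: 13.6
ee_pos: [630.2, -232.8, 158.8]
orientation: [-3.105, -0.471, 0.003]
ft_force: [0.4, 0.0, 0.5]
width: 43.9
grasp_force: 0.0
[ 630.24744608 -232.77215363  158.83198878]
mark 0 [132.47415646 141.75920702]
mark 0.3 [157.69655031 140.44650179]
```

View pics/w6.png

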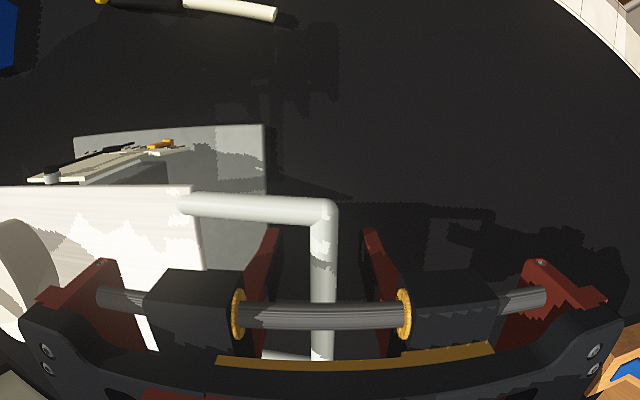

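The bar (columns 312–337) lies between the fingers, and the tab is visible at (161,144). I'm closing on the bar.

```bash
python3 -m creep '[{"translation":[0,0,0],"angular":[0,0,0],"jaw":0.3},{"translation":[0,0,0],"angular":[0,0,0],"jaw":0.2},{"translation":[0,0,0],"angular":[0,0,0],"jaw":0.05},{"translation":[0,0,0],"angular":[0,0,0],"jaw":0.05},{"translation":[0,0,0],"angular":[0,0,0],"jaw":0.05},{"translation":[0,0,0],"angular":[0,0,0],"jaw":0.05},{"translation":[0,0,0],"angular":[0,0,0],"jaw":0.05},{"translation":[0,0,0],"angular":[0,0,0],"jaw":0.05}]'
```

```text
t: 14.65
ee_pos: [630.9, -234.0, 160.8]
orientation: [3.105, 0.47, 0.001]
ft_force: [0.6, -5.6, 2.4]
width: 13.2
grasp_force: 30.0
```

```bash
python3 -m creep '[{"translation":[0,0,2],"angular":[0.01,0,0],"jaw":0.05},{"translation":[0,-0.1,5],"angular":[0.026,0,0],"jaw":0.05},{"translation":[0,-0.4,9.5],"angular":[0.05,0,0],"jaw":0.05},{"translation":[0,-0.8,14.2],"angular":[0.075,0,0],"jaw":0.05},{"translation":[0,-1.2,19],"angular":[0.1,0,0],"jaw":0.05},{"translation":[0,-1.9,23.7],"angular":[0.125,0,0],"jaw":0.05},{"translation":[0,-2.5,28.4],"angular":[0.15,0,0],"jaw":0.05},{"translation":[0,-2.5,28.4],"angular":[0.15,0,0],"jaw":0.05}]'; python3 - <<'E'
from scipy.spatial.transform import Rotation as R; import numpy as np
# tool frame at tilt .15: express further moves
f=lambda t:np.array([0,-(-190*np.cos(t)+2.7*np.sin(t)+190),190*np.sin(t)+2.7*np.cos(t)-2.7])
a=R.from_rotvec([.15,0,0]).as_matrix()
for t in (.175,.2,.225,.25,.265,.28,.295): print(t,(a.T@(f(t)-f(.15))).round(1))
E
```

```text
t: 15.65
ee_pos: [630.1, -231.3, 131.6]
orientation: [-2.959, -0.447, 0.033]
ft_force: [1.0, -4.9, 2.2]
width: 13.0
grasp_force: 30.0
0.175 [ 0.  -0.1  4.7]
0.2 [ 0.  -0.4  9.5]
0.225 [ 0.  -0.7 14.2]
0.25 [ 0.  -1.2 19. ]
0.265 [ 0.  -1.6 21.8]
0.28 [ 0.  -2.  24.6]
0.295 [ 0.  -2.4 27.4]
```

```bash
python3 -m creep '[{"translation":[0,-0.1,4.7],"angular":[0.025,0,0],"jaw":0.05},{"translation":[0,-0.4,9.5],"angular":[0.05,0,0],"jaw":0.05},{"translation":[0,-0.7,14.2],"angular":[0.075,0,0],"jaw":0.05},{"translation":[0,-1.2,19],"angular":[0.1,0,0],"jaw":0.05},{"translation":[0,-1.6,21.8],"angular":[0.115,0,0],"jaw":0.05},{"translation":[0,-2,24.6],"angular":[0.13,0,0],"jaw":0.05},{"translation":[0,-2.4,27.4],"angular":[0.145,0,0],"jaw":0.05},{"translation":[0,-2.4,27.4],"angular":[0.145,0,0],"jaw":0.05}]'
for i in 1 2; do python3 -m creep '[{"translation":[0,0,0],"angular":[0,0,0],"jaw":0.05},{"translation":[0,0,0],"angular":[0,0,0],"jaw":0.05},{"translation":[0,0,0],"angular":[0,0,0],"jaw":0.05},{"translation":[0,0,0],"angular":[0,0,0],"jaw":0.05},{"translation":[0,0,0],"angular":[0,0,0],"jaw":0.05},{"translation":[0,0,0],"angular":[0,0,0],"jaw":0.05},{"translation":[0,0,0],"angular":[0,0,0],"jaw":0.05},{"translation":[0,0,0],"angular":[0,0,0],"jaw":0.05}]'; done
python3 - <<'E'
from h import *
info=ctrl.camera_info('wrist');print(ctrl.get_obs()['ee_pos'])
im=ctrl.get_image('wrist')[:,:,::-1]
yaw=.3; X=np.array([np.cos(yaw),np.sin(yaw),0]); Y=np.array([-np.sin(yaw),np.cos(yaw),0]); piv=np.array([535.4,-6.8,0])-55*Y; piv[2]=165
c=proj('wrist',piv+76*X-[0,0,115],info);print('plumb tip',c); c=c.astype(int)
x0=max(0,c[0]-80);y0=max(0,c[1]-60);print(x0,y0)
cv2.imwrite('pics/w7.png',cv2.resize(im[y0:y0+120,x0:x0+160],None,fx=5,fy=5,interpolation=cv2.INTER_CUBIC))
cv2.imwrite('pics/w7full.png',im)
E
```

```text
t: 16.65
ee_pos: [628.1, -224.8, 105.1]
orientation: [-2.817, -0.427, 0.063]
ft_force: [1.4, -4.9, 1.6]
width: 13.1
grasp_force: 30.0
t: 17.65
ee_pos: [628.1, -224.9, 105.6]
orientation: [-2.818, -0.427, 0.063]
ft_force: [1.8, -5.5, 1.3]
width: 13.0
grasp_force: 30.0
t: 18.65
ee_pos: [628.1, -225.0, 105.6]
orientation: [-2.818, -0.427, 0.063]
ft_force: [1.7, -5.3, 1.1]
width: 13.6
grasp_force: 30.0
[ 628.11270217 -224.96079868  105.57482967]
plumb tip [156.76008841 140.91944658]
76 80
```

View pics/w7.png

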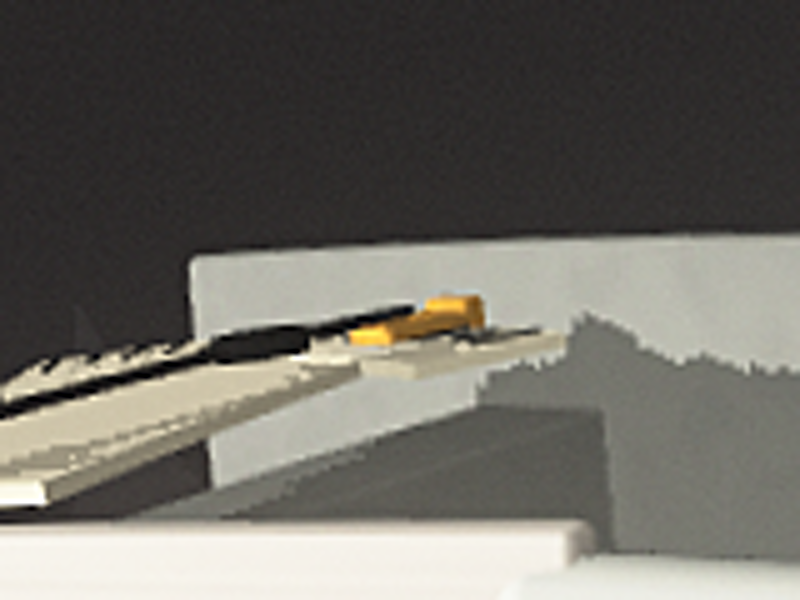

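The pointer tip, at about (412,308) in the crop, lies against the tab, whose middle is at about (414,319). I'm checking this numerically by triangulating the tab from the level and tilted views.

```bash
python3 - <<'E'
from h import *
from scipy.optimize import least_squares
i=ctrl.camera_info('wrist'); o=ctrl.get_obs(); i5=dict(i); i5['world_from_camera']=np.load('i5.npy')
yaw=.3; X=np.array([np.cos(yaw),np.sin(yaw),0]); Y=np.array([-np.sin(yaw),np.cos(yaw),0]); Z=np.array([0,0,1.]); piv=np.array([535.4,-6.8,0])-55*Y; piv[2]=165
Rt=R.from_rotvec(o['orientation']).as_matrix(); print('tool tilt',np.arccos(-Rt[2,2]))
g=o['ee_pos']-18.7*Rt[:,2]-piv; tilt=np.arctan2(16,190)-np.arctan2(g[2],-(g@Y)); print('grasp pt',g@Y,g[2],np.hypot(g@Y,g[2]),'tilt',tilt)
def blob(f,x0,y0,x1,y1):
    im=cv2.imread(f)[y0:y1,x0:x1]; h=cv2.cvtColor(im,cv2.COLOR_BGR2HSV)
    m=cv2.inRange(h,(12,120,90),(28,255,255)); n,l,s,c=cv2.connectedComponentsWithStats(m); k=1+s[1:,4].argmax(); r=s[k]; return c[k]+[x0,y0],[r[0]+x0,r[1]+y0,r[2],r[3],r[4]]
b5,r5=blob('pics/w5full.png',180,195,240,240); b7,r7=blob('pics/w7full.png',120,120,190,160); print(b5,r5,b7,r7)
P=lambda x,r,a: piv+x*X+r*(-Y*np.sin(a)-Z*np.cos(a))
for x in (72,74,76,78):
    s=least_squares(lambda q:np.r_[proj('wrist',P(x,q[1],q[0]),i5)-b5],[.28,115]); s7=least_squares(lambda q:np.r_[proj('wrist',P(x,q[1],q[0]),i)-b7],[0,115])
    print(x,'w5 m,r',s.x.round(3),'w7 residual angle from plumb',s7.x.round(3))
E
```

```text
tool tilt 0.2939223845968423
grasp pt -186.24353023515323 -41.54381957410219 190.82070511152082 tilt 0.30348119621730585
[208.7218543  219.89403974] [np.int32(198), np.int32(213), np.int32(22), np.int32(14), np.int32(151)] [160.18518519 143.81481481] [np.int32(146), np.int32(139), np.int32(27), np.int32(10), np.int32(135)]
72 w5 m,r [  0.273 120.65 ] w7 residual angle from plumb [-2.80000e-02  1.22631e+02]
74 w5 m,r [  0.301 116.558] w7 residual angle from plumb [9.60000e-02 1.09893e+02]
76 w5 m,r [  0.33  112.563] w7 residual angle from plumb [ 0.249 99.261]
78 w5 m,r [  0.362 108.675] w7 residual angle from plumb [ 0.434 91.471]
```

The tab comes out 0 to 0.04 rad short of plumb, inside the 0.052 rad tolerance. I'm adding a small nudge, letting it settle, and checking the cover's place numerically.

```bash
python3 -m creep '[{"translation":[0,0,0.5],"angular":[0.003,0,0],"jaw":0.05},{"translation":[0,0,1],"angular":[0.006,0,0],"jaw":0.05},{"translation":[0,0,1.6],"angular":[0.009,0,0],"jaw":0.05},{"translation":[0,0,1.6],"angular":[0.009,0,0],"jaw":0.05},{"translation":[0,0,1.6],"angular":[0.009,0,0],"jaw":0.05},{"translation":[0,0,1.6],"angular":[0.009,0,0],"jaw":0.05},{"translation":[0,0,1.6],"angular":[0.009,0,0],"jaw":0.05},{"translation":[0,0,1.6],"angular":[0.009,0,0],"jaw":0.05}]'
for i in 1 2; do python3 -m creep '[{"translation":[0,0,0],"angular":[0,0,0],"jaw":0.05},{"translation":[0,0,0],"angular":[0,0,0],"jaw":0.05},{"translation":[0,0,0],"angular":[0,0,0],"jaw":0.05},{"translation":[0,0,0],"angular":[0,0,0],"jaw":0.05},{"translation":[0,0,0],"angular":[0,0,0],"jaw":0.05},{"translation":[0,0,0],"angular":[0,0,0],"jaw":0.05},{"translation":[0,0,0],"angular":[0,0,0],"jaw":0.05},{"translation":[0,0,0],"angular":[0,0,0],"jaw":0.05}]'; done
python3 - <<'E'
from h import *
yaw=.3; X=np.array([np.cos(yaw),np.sin(yaw),0]); Y=np.array([-np.sin(yaw),np.cos(yaw),0]); Z=np.array([0,0,1.]); piv=np.array([535.4,-6.8,0])-55*Y; piv[2]=165
a=.305; y=Y*np.cos(a)+Z*np.sin(a); z=-Y*np.sin(a)+Z*np.cos(a)
t=np.linspace(0,6.28,90)
for c in ('side','top'):
    ctrl.get_image(c); print(c,[(np.round(d['rect'],1),round(d['score'],2)) for d in ctrl.look_for(c,'cover')])
    Q=[proj(c,piv+55*y+h*z+r*(X*np.cos(b)+y*np.sin(b))) for b in t for r,h in ((49,50),(49,55),(11,83))]; print('expected',np.min(Q,0),np.max(Q,0))
E
```

```text
t: 19.7
ee_pos: [628.0, -224.4, 104.0]
orientation: [-2.809, -0.426, 0.065]
ft_force: [1.0, -4.6, 1.7]
width: 12.9
grasp_force: 30.0
t: 20.7
ee_pos: [628.0, -224.5, 104.0]
orientation: [-2.809, -0.426, 0.065]
ft_force: [1.8, -4.8, 1.5]
width: 13.0
grasp_force: 30.0
t: 21.7
ee_pos: [628.0, -224.4, 104.0]
orientation: [-2.809, -0.426, 0.065]
ft_force: [1.9, -4.3, 1.3]
width: 13.1
grasp_force: 30.0
side [(array([320.8, 331.5, 355.2, 369. ]), 0.91), (array([259.5, 332.2, 294.4, 369. ]), 0.79), (array([311. , 168.4, 340.4, 189.2]), 0.74)]
expected [307.13013425 170.55351733] [338.5227193  188.00965641]
top [(array([312.4, 172.1, 348.1, 209.5]), 0.96), (array([191. , 266.1, 224.9, 301.3]), 0.63), (array([164.1, 217.5, 197.4, 250.8]), 0.61)]
expected [310.71048996 169.86855309] [350.02403083 209.50586787]
```

```bash
python3 -c "
from workcell import ctrl
print(ctrl.close_job())"
```

```text
the job is handed in; nothing more can be done
None
```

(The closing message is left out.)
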